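# Bring a light base to full with its curved touch strip

## Robot

A 6-joint arm with a two-finger parallel gripper is mounted at the origin on a cart in front of the work surface, level with it; the furniture and walls round the work are solid. World frame = base frame: x ahead of the robot, y to its left, z up, the work surface at z = 0. Lengths are in mm, angles in rad, forces in N, time in s.
With the tool pointing down it reaches from about 300 to 950 mm from the base axis. Payload 3.1 kg.
Tool frame: the origin (TCP) lies between the finger pads, 19 mm behind the fingertips; this is the grasp point; z points along the fingers, y is the line along which they close (so a half turn about z gives the same grasp; the last joint's range is limited). The gripper opens to 85 mm and grips with 20 to 120 N. Pads are 22 mm wide; open, the fingers measure 114 mm over their backs; the gripper's body (76 mm by 85 mm) begins 54 mm behind the grasp point. The pads swing forward as they close: fully open they stand 13 mm farther back than shut.
Start: joints at [-0.07, 0.308, 1.634, -0, 1.2, -0.07], TCP at [625.006, -0.028, 249.972] pointing down, gripper open.
Joint ranges: [-3.06, 3.06], [-0.79, 1.96], [0.05, 2.63], [-1.19, 4.34], [0.05, 2.64], [-2.94, 2.94]. Speed limits (rad/s): [2.79, 2.79, 3.14, 3.14, 3.14, 3.14].

## Interface

Orientations are given as a unit quaternion [w, x, y, z].
In Python, from bench import env gives the robot as it stands.
- The arm moves only by the tool move_arm, never from a script. Its arguments are lists of equal length, an entry for each row: "translation": the shift along the tool's x, y, z in m, a list of three; "delta_rot": the turn, a rotation vector about the tool's x, y, z in rad, a list of three; "claw": the opening, from 0 (shut) to 1 (fully open). In form: {"translation": [[dx, dy, dz], ...], "delta_rot": [[rx, ry, rz], ...], "claw": [claw, ...]}. A call has 1 to 10 rows; each row shifts and turns the commanded pose from where the row before left it, along the tool's axes as they then stand; what a row does not reach is not made up. A row lasts 1/12 s, in which the tool goes at most 41.7 mm and 7.16 degrees, less where a joint would pass 70% of its speed; a pose out of reach is approached as far as the arm can. A call with a gripper value outside its range is refused whole. The fingers move at their own pace and stop on an object; "newtons" is the grip in N (left out, the last holds). Time passes only in rows, so rows that do not move let the fingers close. It gives the time, the measured TCP pose, the force, the opening and the grip force at its end, in the units of the state.
- env.state(): the state, without advancing time (a new reading comes with each control period).
- env.grab_frame(name): name is "scene" or "side" or "wrist"; returns a dict with "pixels" (400x640x3 uint8, red, green, blue), "fx", "fy", "cx", "cy" (pixels), "cam_to_world" (4x4, takes a point from camera to world coordinates). Camera axes: x right, y down, z forward; pixel columns grow to the right and rows downward; lengths in mm; the calibration is good to about 2 mm. A picture is of the moment at which its call begins. There is no depth.
- env.close_job(): hands the job in; it is judged then, once.
Trained networks look in a picture, given as the dict that the camera call returned (one of the last four; its "shot" number tells which), for a name from the list of things; names that differ only in an ending like _2 or _b are one class to them, and where a whole thing is asked for, a point or a joint stands for the part that bears it (a point fixed in the world has none). Each returns a list of dicts, best first, with "p" (0 to 1); they miss things now and then, are a little off and sometimes report something else, mostly with a low value. They report only what shows in the picture. A call takes as long as a camera call. They do not tell look-alikes from the thing itself.
- env.regions_of(picture, target): "mask" (400x640 bool, what is visible of it) and "position" ([column, row] in pixels, amid what is visible of it).
- env.spot_point(picture, target): "position" ([column, row] in pixels: a listed point, or the origin of a listed thing).
The state is a dict: "clock": time; "qpos": joint angles; "joint_velocities": joint speeds; "joint_torque": joint torques, N m; "position": TCP position; "tcp_rot": TCP orientation; "wrist_force": force on the tool from outside, world axes, zero at the start; "ft_torque": the same for the moment, N m; "grip_width": finger opening in mm; "gripper_force": force on a finger pad.
Only numpy, scipy, OpenCV 4.12 (cv2) and the standard library are available. Lean on these libraries where they do the work, as an engineer would, in place of code of your own. Each camera call takes 0.05 s, during which the arm holds its last target. There are 200 camera calls.

## Task

Turn the round light base up to full with its curved touch strip: set the closed fingertips on the strip's narrow end so that it sinks a little, and slide them gently along the curve to the wide end without ever letting the strip come up. Finish there, still holding the wide end pressed down when your program ends. Do not lift or shove the base, and leave the dish on it and the things around it where they are.

Things in the scene. Friction and masses are not known exactly. Their poses are not given: they have to be found in the camera images.
- light_base: Round white light base, a disc 240 mm across and 24 mm high, loose on the table (about 1.5 kg). Origin: centre of its underside; z up. On its middle a round white light plate (62 mm radius, top at z = 27 mm) carries a glass dish. Round the plate, on the side of the base's own -x, runs the touch strip: a black bar bent to an arc of 95 mm radius about the base's centre, its flat top at z = 33 mm.
- strip (a joint): How far the whole touch strip is sunk, in m: 0 up, 0.006 fully down. It sinks level, in one piece, wherever it is pressed, on a spring (about 1.2 N to start, 0.7 N more per mm, 5.4 N at the bottom), and comes up when let go. It counts as pressed from 1 mm; 2 to 5 mm is a good depth for sliding. Keep the force below 15 N and the point between the finger pads within 15 mm of the centre line.
- dish: Low round clear glass dish, 62 mm across and 14 mm high, with two beetles, standing near the middle of the light plate. Origin: centre of its underside. To be left alone.
- vial: Glass specimen vial with a screw cap, 21 mm across and 70 mm high, upright on the table. Origin: centre of its underside. To be left alone.
- loupe: Folding pocket loupe, 26 x 67 x 16 mm, flat on the table. Origin: centre of its underside. To be left alone.
- pinning_block: Stepped wooden block, 32 x 78 x 36 mm, on the table. Origin: centre of its underside. To be left alone.
- mark0 (a point): Narrow end of the strip (12 mm wide, rounded): centre of the end, at 105 degrees round the base's centre (from the base's +x towards its +y): base x = -25, y = +92 mm. At the height of the strip's top when up (z = 33 mm); moves with the base, not with the strip.
- mark1 (a point): Centre line of the strip a quarter of the way from the narrow end, at 142.5 degrees: base x = -75, y = +58 mm. At the height of the strip's top when up (z = 33 mm); moves with the base, not with the strip.
- mark2 (a point): Centre line of the strip half way, at 180 degrees: base x = -95, y = 0 mm; the strip is 19 mm wide here. At the height of the strip's top when up (z = 33 mm); moves with the base, not with the strip.
- mark3 (a point): Centre line of the strip three quarters of the way, at 217.5 degrees: base x = -75, y = -58 mm. At the height of the strip's top when up (z = 33 mm); moves with the base, not with the strip.
- mark4 (a point): Wide end of the strip (26 mm wide, rounded): centre of the end, at 255 degrees: base x = -25, y = -92 mm. The slide finishes here. At the height of the strip's top when up (z = 33 mm); moves with the base, not with the strip.
Mind the look-alikes: they are no part of the job. Of the things that look like the light_base, the smaller one is meant.

How it is judged (in metres and radians):
On the way, in this order (a step that is already met when the one before it is completed fails the run):
1. the fingertips press the strip at the narrow end (horizontal distance between the grasp point and mark0 below 0.018 m and value of joint strip above 0.0008 m and contact force between the fingers and light_base above 0.3 N), for 0.05 s.
2. the fingertips press the strip a quarter of the way (horizontal distance between the grasp point and mark1 below 0.018 m and value of joint strip above 0.0008 m and contact force between the fingers and light_base above 0.3 N), for 0.05 s.
3. the fingertips press the strip half way (horizontal distance between the grasp point and mark2 below 0.018 m and value of joint strip above 0.0008 m and contact force between the fingers and light_base above 0.3 N), for 0.05 s.
4. the fingertips press the strip three quarters of the way (horizontal distance between the grasp point and mark3 below 0.018 m and value of joint strip above 0.0008 m and contact force between the fingers and light_base above 0.3 N), for 0.05 s.
5. the fingertips press the strip at the wide end (horizontal distance between the grasp point and mark4 below 0.018 m and value of joint strip above 0.0008 m and contact force between the fingers and light_base above 0.3 N), for 0.2 s.
At the end, for the whole second after the job is handed in: The fingertips are still pressing the strip at its wide end: sunk more than 0.8 mm, the TCP within 18 mm of the end's centre seen from above, force between 0.3 and 15 N; the base within 12 mm, and dish, vial, loupe and block within 15 mm, of where they stood (all of step 5 and contact force between the fingers and light_base below 15 N and distance of light_base from where it was at the start of the episode below 0.012 m and distance of each of dish, vial, loupe, pinning_block from where it was at the start of the episode below 0.015 m); the arm keeps its last pose, push and grip.
It fails at once if the strip came up while the fingertips were between its ends (TCP within 38 mm of the quarter, half or three-quarter point and the strip sunk less than 0.3 mm) (value of joint strip below 0.0003 m and (distance between the grasp point and mark1 below 0.038 m or distance between the grasp point and mark2 below 0.038 m or distance between the grasp point and mark3 below 0.038 m)).
It fails at once if the base was pressed with more than 20 N (contact force between the arm and light_base above 20 N).
It fails at once if the base was lifted, tipped or shoved (12 mm, 0.08 rad) (distance of light_base from where it was at the start of the episode above 0.012 m or angle between light_base's own z axis and vertical above 0.08 rad).
It fails at once if the dish, vial, loupe or wooden block was moved by more than 15 mm (distance of any of dish, vial, loupe, pinning_block from where it was at the start of the episode above 0.015 m).
It also fails if it takes over 51 s, if anything falls off the work surface, if the arm or the gripper's body presses on something with over 40 N, if the wrist force passes 120 N, or if a joint passes its speed limit or range.

## Working session

There is one attempt and no reset: what is moved stays moved. The work goes in short steps, Python scripts to look and compute and a tool call to move; the robot and the scene stay as the last step left them, time stands still between calls to the robot, and variables do not carry over. Pictures are saved under pics/ and viewed, at most 10 in all, crops included, and the job is handed in when it is done.

Besides the shell and the picture viewer there is one more tool, called after "Emit:" by a JSON object that holds its "api" and its "payload". move_arm: Moves the arm, as the interface text tells. Its arguments: {"type":"object","properties":{"translation":{"type":"array","items":{"type":"array","items":{"type":"number"}}},"delta_rot":{"type":"array","items":{"type":"array","items":{"type":"number"}}},"claw":{"type":"array","items":{"type":"number"}},"newtons":{"type":"number"}},"required":["translation","delta_rot","claw"]}

```bash
mkdir -p pics
cat > h.py <<'E'
import numpy as np, cv2
from bench import env
def ray(f,px,z):
    T=np.array(f["cam_to_world"]);d=T[:3,:3]@[(px[0]-f["cx"])/f["fx"],(px[1]-f["cy"])/f["fy"],1]
    o=T[:3,3];return o+d*(z-o[2])/d[2]
def proj(f,p):
    T=np.linalg.inv(np.array(f["cam_to_world"]));c=T[:3,:3]@np.array(p,float)+T[:3,3]
    return np.array([f["fx"]*c[0]/c[2]+f["cx"],f["fy"]*c[1]/c[2]+f["cy"]])
E
python3 - <<'E'
from h import *
fs=[env.grab_frame(n) for n in("scene","side")]
ims=[]
for n,f in zip(("scene","side"),fs):
    im=f["pixels"][:,:,::-1].copy()
    for t in ["light_base","mark0","mark1","mark2","mark3","mark4","dish","vial","loupe","pinning_block"]:
        z=33 if t[:4]=="mark" else 27 if t=="dish" else 0
        for r in env.spot_point(f,t):
            print(n,t,round(r["p"],2),np.round(r["position"]),np.round(ray(f,r["position"],z)[:2]))
    cv2.imwrite(f"pics/{n}0.png",im)
print(env.state()["clock"],env.state()["wrist_force"])
E
```

```text
scene light_base 0.9 [298. 221.] [533. -42.]
scene light_base 0.62 [371. 199.] [ 470. -298.]
scene light_base 0.55 [436. 196.] [ 342. -473.]
scene mark0 0.97 [332. 211.] [ 468. -121.]
scene mark0 0.76 [327. 204.] [ 506. -135.]
scene mark0 0.72 [300. 226.] [471.  -0.]
scene mark0 0.72 [443. 166.] [ 412. -611.]
scene mark0 0.7 [282. 226.] [508.  35.]
scene mark0 0.61 [320. 223.] [446. -53.]
scene mark1 0.97 [332. 211.] [ 468. -121.]
scene mark1 0.76 [327. 204.] [ 506. -135.]
scene mark1 0.72 [300. 226.] [471.  -0.]
scene mark1 0.72 [443. 166.] [ 412. -611.]
scene mark1 0.7 [282. 226.] [508.  35.]
scene mark1 0.61 [320. 223.] [446. -53.]
scene mark2 0.97 [332. 211.] [ 468. -121.]
scene mark2 0.76 [327. 204.] [ 506. -135.]
scene mark2 0.72 [300. 226.] [471.  -0.]
scene mark2 0.72 [443. 166.] [ 412. -611.]
scene mark2 0.7 [282. 226.] [508.  35.]
scene mark2 0.61 [320. 223.] [446. -53.]
scene mark3 0.97 [332. 211.] [ 468. -121.]
scene mark3 0.76 [327. 204.] [ 506. -135.]
scene mark3 0.72 [300. 226.] [471.  -0.]
scene mark3 0.72 [443. 166.] [ 412. -611.]
scene mark3 0.7 [282. 226.] [508.  3
[... 1029 characters left out ...]
24. -59.]
side mark2 0.62 [295. 217.] [ 527. -142.]
side mark2 0.59 [301. 207.] [ 465. -114.]
side mark3 0.96 [338. 206.] [483.  -8.]
side mark3 0.79 [352. 212.] [531.  20.]
side mark3 0.78 [317. 200.] [424. -59.]
side mark3 0.62 [295. 217.] [ 527. -142.]
side mark3 0.59 [301. 207.] [ 465. -114.]
side mark4 0.96 [338. 206.] [483.  -8.]
side mark4 0.79 [352. 212.] [531.  20.]
side mark4 0.78 [317. 200.] [424. -59.]
side mark4 0.62 [295. 217.] [ 527. -142.]
side mark4 0.59 [301. 207.] [ 465. -114.]
side dish 0.61 [322. 215.] [518. -63.]
side dish 0.18 [339. 205.] [462.   3.]
side vial 0.48 [444. 206.] [491. 335.]
side loupe 0.53 [456. 229.] [644. 289.]
1.1 [ 0.96855934 -0.28966072  0.24658994]
```

Run:
```python
import cv2,numpy as np
a=cv2.imread("pics/scene0.png");b=cv2.imread("pics/side0.png")
v=np.vstack([cv2.resize(a[120:320,100:500],(800,400))[:300],cv2.resize(b[120:270,150:550],(800,300))])
cv2.imwrite("pics/both.png",v)
```

```text
(no output)
```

View pics/both.png

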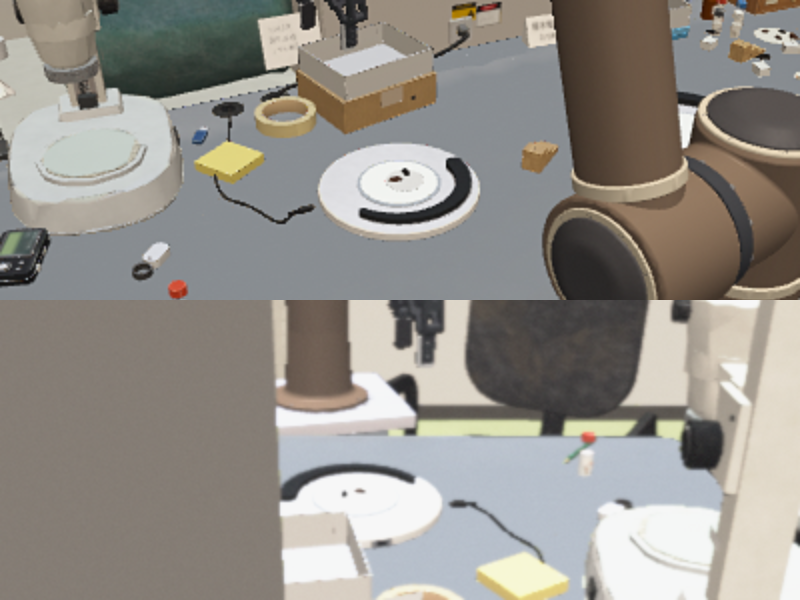

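View pics/scene0.png

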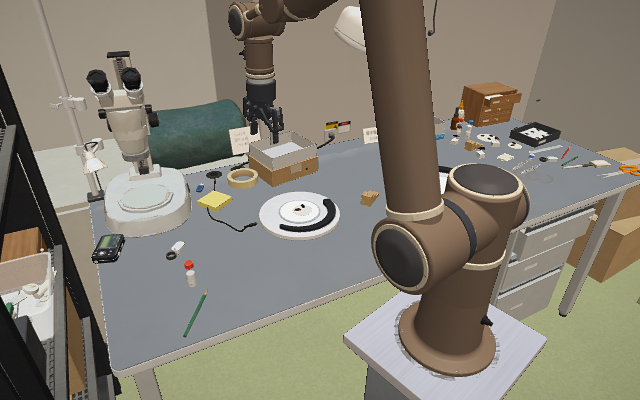

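The scene view shows light base A at (300,214), its strip running from the left-front (282,226) to the right-back (332,202). The partly hidden look-alike B is behind the arm at about (443,172). Next I measure A's diameter and look at the overlap.

Run:
```python
from h import *
f=env.grab_frame("scene")
for r in env.regions_of(f,"light_base"):
    m=r["mask"].astype(np.uint8);c=max(cv2.findContours(m,0,1)[0],key=len)[:,0,:]
    P=np.array([ray(f,p,24)[:2] for p in c]);(x,y),R=cv2.minEnclosingCircle(P.astype(np.float32))
    print("base",r["p"],r["position"],m.sum(),"circle",x,y,R)
for r in env.regions_of(f,"strip"):
    m=r["mask"]; ys,xs=np.nonzero(m);P=np.array([ray(f,p,33)[:2] for p in zip(xs,ys)])
    A=np.c_[2*P,np.ones(len(P))];s=np.linalg.lstsq(A,(P**2).sum(1),rcond=None)[0]
    print("strip",r["p"],r["position"],m.sum(),s[:2],np.sqrt(s[2]+s[0]**2+s[1]**2))
im=f["pixels"][:,:,::-1]
v=np.hstack([cv2.resize(im[180:250,250:350],None,fx=4,fy=4,interpolation=2),cv2.resize(im[150:220,400:500],None,fx=4,fy=4,interpolation=2)])
cv2.imwrite("pics/c1.png",v)
```

```text
base 0.67 [442.8, 173.8] 195 circle 373.1380615234375 -550.141845703125 94.61441040039062
base 0.61 [297.7, 218.0] 2895 circle 531.4513549804688 -47.277896881103516 126.95882415771484
```

View pics/c1.png

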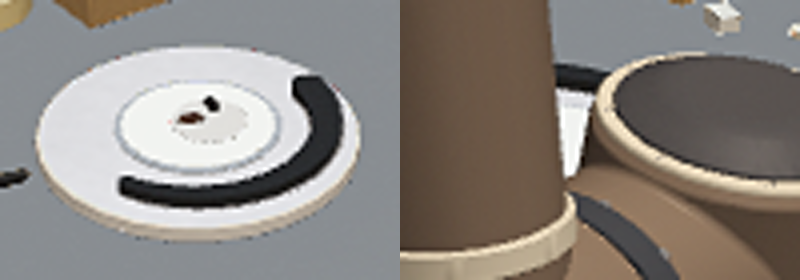

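A has a radius of about 121–127 mm, so it matches the 240 mm disc. B is mostly hidden at (443,172). The left end of A's strip at scene pixel (282,226) is the narrow end. I'll check with the wrist camera.

Run:
```python
from h import *
f=env.grab_frame("wrist");cv2.imwrite("pics/w0.png",f["pixels"][:,:,::-1])
T=np.array(f["cam_to_world"]);print(np.round(T,2),f["fx"]);s=env.state();print(s["tcp_rot"],s["position"],s["clock"])
for t in["light_base"]:
    for r in env.spot_point(f,t):print(t,r["p"],r["position"],ray(f,r["position"],0))
for p in [(531,-47,33)]:print(proj(f,p))
```

```text
[[ 1.000e+00 -0.000e+00 -0.000e+00  6.244e+02]
 [-0.000e+00 -9.600e-01 -2.900e-01  7.337e+01]
 [ 0.000e+00  2.900e-01 -9.600e-01  3.736e+02]
 [ 0.000e+00  0.000e+00  0.000e+00  1.000e+00]] 290.2942233116344
[-1.49630712e-05  7.07119896e-01  7.07093666e-01  9.67184774e-06] [ 6.24999478e+02 -1.97953618e-02  2.49964900e+02] 1.3
light_base 0.57 [256.2, 213.8] [540.67442863 -54.20690431   0.        ]
[242.6678288 216.8990479]
```

View pics/w0.png

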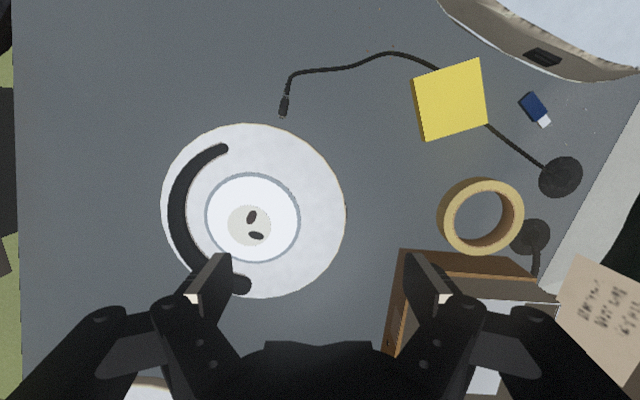

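The wrist view shows the whole base A centred at about (250,210). Its strip's narrow end is at (223,148) and its wide end at (243,285), so the path goes anticlockwise in the image along the left. Now I fit the strip model to the dark pixels.

```bash
cat >> h.py <<'E'
def strip_model(c,th,z,n=60):
    a=np.radians(np.linspace(105,255,n));w=np.interp(a,[a[0],a[-1]],[6,13])
    L=[np.c_[(95+s*w)*np.cos(a),(95+s*w)*np.sin(a)] for s in(1,-1)]
    t=np.linspace(0,np.pi,15)
    def cap(ai,wi,sg):
        e=np.array([np.cos(ai),np.sin(ai)]);g=sg*np.array([-e[1],e[0]])
        return 95*e+wi*(np.outer(np.cos(t),e)+np.outer(np.sin(t),g))
    Q=np.vstack([L[0],cap(a[-1],13,1),L[1][::-1],cap(a[0],6,-1)[::-1]])
    R=np.array([[np.cos(th),-np.sin(th)],[np.sin(th),np.cos(th)]])
    return np.c_[Q@R.T+c,np.full(len(Q),z)]
def render(f,x):
    m=np.zeros((400,640),np.uint8)
    for z in(25,29,33):
        q=np.array([proj(f,p) for p in strip_model(np.array(x[:2]),x[2],z)])
        cv2.fillPoly(m,[np.round(q*16).astype(np.int32)],1,shift=4)
    return m
def fit(f,x0,ignore=None):
    from scipy.optimize import minimize
    g=f["pixels"].max(2)<75
    d=np.zeros((400,640),np.uint8);t=np.linspace(0,6.28,80)
    cv2.fillPoly(d,[np.int32([proj(f,(x0[0]+118*np.cos(a),x0[1]+118*np.sin(a),24)) for a in t])],1)
    t_in=np.int32([proj(f,(x0[0]+66*np.cos(a),x0[1]+66*np.sin(a),27)) for a in t]);cv2.fillPoly(d,[t_in],0)
    if ignore is not None:d[ignore]=0
    G=cv2.GaussianBlur((g&(d>0)).astype(np.float32),(0,0),1.5)
    def cost(x):return float(((cv2.GaussianBlur(render(f,x).astype(np.float32)*d,(0,0),1.5)-G)**2).sum())
    best=None
    for dt in(-.3,0,.3):
        s=np.array([[0,0,0],[10,0,0],[0,10,0],[0,0,.2]])+[x0[0],x0[1],x0[2]+dt]
        r=minimize(cost,s[0],method="Nelder-Mead",options=dict(initial_simplex=s,xatol=.05,fatol=.05))
        if best is None or r.fun<best.fun:best=r
    return best
def marks(x):
    a=np.radians([105,142.5,180,217.5,255])+x[2];return np.c_[x[0]+95*np.cos(a),x[1]+95*np.sin(a)]
E
python3 - <<'E'
from h import *
im=None
for n in("wrist","scene"):
    f=env.grab_frame(n);ig=None
    if n=="wrist":ig=np.zeros((400,640),bool);ig[250:,170:236]=1;ig[296:]=1
    r=fit(f,[535,-50,.3 if n=="scene" else 0.1],ig);print(n,np.round(r.x,3),r.fun);print(np.round(marks(r.x)))
    v=f["pixels"][:,:,::-1].copy();cs=cv2.findContours(render(f,r.x),0,1)[0];cv2.drawContours(v,cs,-1,(0,0,255),1)
    q=np.array([proj(f,(r.x[0]+120*np.cos(a),r.x[1]+120*np.sin(a),24)) for a in np.linspace(0,6.28,80)]);cv2.polylines(v,[np.int32(q)],True,(0,200,0),1)
    c=v[110:310,150:350] if n=="wrist" else v[170:250,255:345]
    c=cv2.resize(c,(400,400));im=c if im is None else np.hstack([im,c])
cv2.imwrite("pics/fit.png",im);print(env.state()["clock"])
E
```

```text
wrist [ 5.40713e+02 -5.38950e+01  4.60000e-02] 46.176246643066406
[[ 512.   37.]
 [ 463.    0.]
 [ 446.  -58.]
 [ 468. -115.]
 [ 520. -147.]]
scene [ 5.40927e+02 -5.66430e+01  6.60000e-02] 12.347540855407715
[[ 510.   33.]
 [ 462.   -4.]
 [ 446.  -63.]
 [ 470. -119.]
 [ 522. -150.]]
1.45
```

View pics/fit.png

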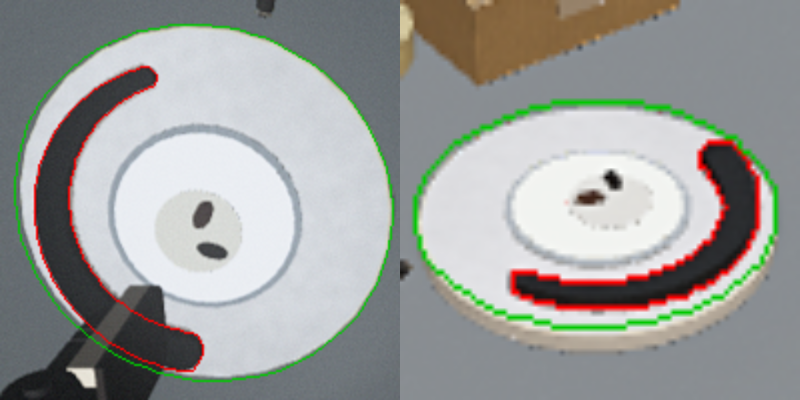

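The fit is tight in both views, and the 240 mm rim overlay lies exactly on A, so A at scene (300,214) is the true smaller base. Its centre is about (541,-55) with a yaw of 0.056. I move above mark0 at about (511,35) with the fingers closed.

Emit:
{"api": "move_arm", "payload": {"translation": [[0.0035,-0.0114,0.016],[0.0035,-0.0114,0.016],[0.0035,-0.0114,0.016],[0.0035,-0.0114,0.016],[0.0035,-0.0114,0.016],[0.0035,-0.0114,0.016],[0.0035,-0.0114,0.016],[0.0035,-0.0114,0.016],[0.0035,-0.0114,0.016],[0.0035,-0.0114,0.016]], "delta_rot": [[0,0,0],[0,0,0],[0,0,0],[0,0,0],[0,0,0],[0,0,0],[0,0,0],[0,0,0],[0,0,0],[0,0,0]], "claw": [0,0,0,0,0,0,0,0,0,0], "newtons": 20}}

```text
clock: 2.28
position: [510.7, 35.1, 89.5]
tcp_rot: [0.0, 0.707, 0.707, 0.0]
wrist_force: [0.4, 1.2, 0.1]
grip_width: -0.1
gripper_force: 0.0
```

Run:
```python
from h import *
f=env.grab_frame("wrist");v=f["pixels"][:,:,::-1].copy()
x=[540.8,-55.3,.056]
cs=cv2.findContours(render(f,x),0,1)[0];cv2.drawContours(v,cs,-1,(0,0,255),1)
for m in marks(x):
    p=proj(f,(*m,33));cv2.circle(v,tuple(int(i) for i in p),4,(0,255,0),1)
s=env.state();p=proj(f,(s["position"][0],s["position"][1],s["position"][2]-19));cv2.circle(v,tuple(int(i) for i in p),4,(255,0,255),2);print(p,s["position"],s["wrist_force"],proj(f,(*marks(x)[0],33)));print(np.round(marks(x),1))
cv2.imwrite("pics/w1.png",v)
```

```text
[308.66190004 252.73532278] [505.02444389  35.72038951  85.8126429 ] [-3.25389752 -0.54227507 -1.51668216] [319.28550266 230.88827898]
[[ 511.1   34.9]
 [ 462.3   -1.8]
 [ 445.9  -60.6]
 [ 468.8 -117.3]
 [ 521.4 -148.3]]
```

View pics/w1.png

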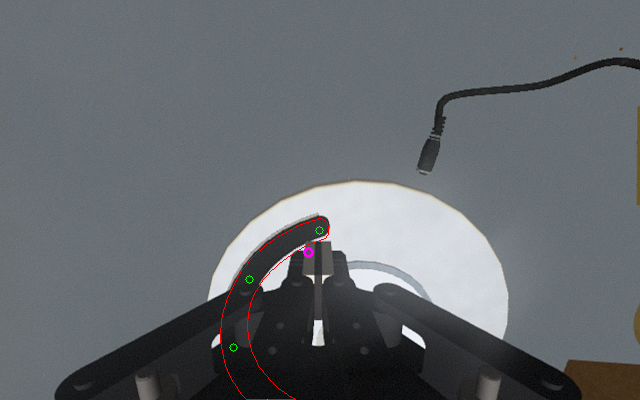

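The view shows the closed tip at about (317,250), just beside mark0 at (319,231); the rest of the offset is height parallax and arm settling. I descend to just above the strip and let the arm settle.

Emit:
{"api": "move_arm", "payload": {"translation": [[0,0,0.006],[0,0,0.006],[0,0,0.006],[0,0,0.006],[0,0,0.006],[0,0,0.003],[0,0,0.001],[0,0,0],[0,0,0],[0,0,0]], "delta_rot": [[0,0,0],[0,0,0],[0,0,0],[0,0,0],[0,0,0],[0,0,0],[0,0,0],[0,0,0],[0,0,0],[0,0,0]], "claw": [0,0,0,0,0,0,0,0,0,0]}}

```text
clock: 3.17
position: [511.3, 35.0, 56.3]
tcp_rot: [0.0, 0.707, 0.707, 0.0]
wrist_force: [-0.5, 0.2, 0.8]
grip_width: 0.0
gripper_force: 0.0
```

Run:
```python
from h import *
f=env.grab_frame("side");s=env.state();print(s["position"],s["wrist_force"],s["clock"])
f=env.grab_frame("wrist");s=env.state();print(s["position"],s["wrist_force"])
ig=np.zeros((400,640),bool);ig[230:]=1
g=f["pixels"][:,:,::-1].copy()
cs=cv2.findContours(render(f,[540.8,-55.3,.056]),0,1)[0];cv2.drawContours(g,cs,-1,(0,0,255),1)
cv2.imwrite("pics/w2.png",cv2.resize(g[150:350,170:470],None,fx=2,fy=2))
```

```text
[511.33428177  34.97193263  56.30339052] [-0.4939212  -0.20622633  0.0429396 ] 3.2167
[511.32716011  34.98048545  56.31100049] [ 0.33764509  0.20443739 -0.25635386]
```

View pics/w2.png

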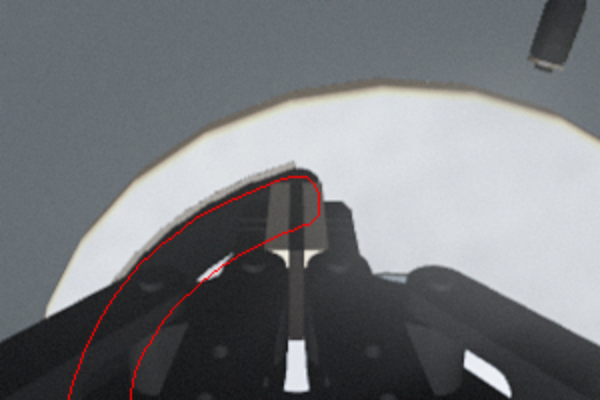

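The tip sits over the narrow end, and the strip lies about 2 mm further in +y than the model. I press down gently.

Emit:
{"api": "move_arm", "payload": {"translation": [[0.001,0,0.001],[0,0,0.001],[0,0,0.001],[0,0,0.001],[0,0,0.001],[0,0,0.001],[0,0,0.001],[0,0,0.001],[0,0,0],[0,0,0]], "delta_rot": [[0,0,0],[0,0,0],[0,0,0],[0,0,0],[0,0,0],[0,0,0],[0,0,0],[0,0,0],[0,0,0],[0,0,0]], "claw": [0,0,0,0,0,0,0,0,0,0]}}

```text
clock: 4.1
position: [511.0, 36.0, 48.1]
tcp_rot: [-0.0, 0.707, 0.707, -0.0]
wrist_force: [-0.9, 0.9, 4.4]
grip_width: -0.1
gripper_force: 1.8
```

Run:
```python
from h import *
F=[]
for i in range(6):
    env.grab_frame("side");s=env.state();F.append([*s["wrist_force"],*s["position"]])
print(np.mean(F,0),s["clock"])
```

```text
[ -1.04694448   0.56779793   3.53903694 511.00734388  36.01829414
  48.08538136] 4.4
```

The force is 3.5 N, so the strip is sunk about 3.5 mm, which is a good depth. Next, the arc increments.

Run:
```python
from h import *
a=np.radians(np.linspace(105,255,61))+.056
P=np.c_[541+95*np.cos(a),-54.2+95*np.sin(a)];P[0]=[511,36];R=np.round(P*2)/2
D=np.diff(R,axis=0)[:,::-1]/1000
for i in range(0,60,10):print(R[i+10],[[round(x,4),round(y,4),0] for x,y in D[i:i+10]])
```

```text
[476.  15.] [[np.float64(-0.0015), np.float64(-0.0035), 0], [np.float64(-0.0015), np.float64(-0.004), 0], [np.float64(-0.0015), np.float64(-0.0035), 0], [np.float64(-0.002), np.float64(-0.004), 0], [np.float64(-0.002), np.float64(-0.0035), 0], [np.float64(-0.002), np.float64(-0.0035), 0], [np.float64(-0.0025), np.float64(-0.0035), 0], [np.float64(-0.0025), np.float64(-0.0035), 0], [np.float64(-0.0025), np.float64(-0.003), 0], [np.float64(-0.003), np.float64(-0.003), 0]]
[453. -19.] [[np.float64(-0.003), np.float64(-0.003), 0], [np.float64(-0.003), np.float64(-0.003), 0], [np.float64(-0.003), np.float64(-0.0025), 0], [np.float64(-0.0035), np.float64(-0.0025), 0], [np.float64(-0.003), np.float64(-0.0025), 0], [np.float64(-0.0035), np.float64(-0.002), 0], [np.float64(-0.0035), np.float64(-0.0025), 0], [np.float64(-0.004), np.float64(-0.002), 0], [np.float64(-0.0035), np.float64(-0.0015), 0], [np.float64(-0.004), np.float64(-0.0015), 0]]
[446.  -59.5] [[np.float64(-0.004), np.float64(-0.0015), 0], [np.float64(-0.004), np.float64(-0.0015), 0], [np.float64(-0.0035), np.float64(-0.001), 0],
[... 1007 characters left out ...]
0025), 0], [np.float64(-0.003), np.float64(0.003), 0], [np.float64(-0.003), np.float64(0.0025), 0], [np.float64(-0.003), np.float64(0.003), 0], [np.float64(-0.0025), np.float64(0.0035), 0], [np.float64(-0.003), np.float64(0.003), 0]]
[ 521.5 -147. ] [[np.float64(-0.002), np.float64(0.0035), 0], [np.float64(-0.0025), np.float64(0.0035), 0], [np.float64(-0.002), np.float64(0.0035), 0], [np.float64(-0.002), np.float64(0.0035), 0], [np.float64(-0.002), np.float64(0.004), 0], [np.float64(-0.0015), np.float64(0.0035), 0], [np.float64(-0.0015), np.float64(0.004), 0], [np.float64(-0.001), np.float64(0.004), 0], [np.float64(-0.0015), np.float64(0.004), 0], [np.float64(-0.0005), np.float64(0.004), 0]]
```

Emit:
{"api": "move_arm", "payload": {"translation": [[-0.0015,-0.0035,0],[-0.0015,-0.004,0],[-0.0015,-0.0035,0],[-0.002,-0.004,0],[-0.002,-0.0035,0],[-0.002,-0.0035,0],[-0.0025,-0.0035,0],[-0.0025,-0.0035,0],[-0.0025,-0.003,0],[-0.003,-0.003,0]], "delta_rot": [[0,0,0],[0,0,0],[0,0,0],[0,0,0],[0,0,0],[0,0,0],[0,0,0],[0,0,0],[0,0,0],[0,0,0]], "claw": [0,0,0,0,0,0,0,0,0,0]}}

```text
clock: 5.23
position: [475.5, 14.8, 47.9]
tcp_rot: [-0.0, 0.707, 0.707, -0.0]
wrist_force: [1.4, 2.0, 3.4]
grip_width: 0.1
gripper_force: 1.9
```

Emit:
{"api": "move_arm", "payload": {"translation": [[-0.003,-0.003,0],[-0.003,-0.003,0],[-0.003,-0.0025,0],[-0.0035,-0.0025,0],[-0.003,-0.0025,0],[-0.0035,-0.002,0],[-0.0035,-0.0025,0],[-0.004,-0.002,0],[-0.0035,-0.0015,0],[-0.004,-0.0015,0]], "delta_rot": [[0,0,0],[0,0,0],[0,0,0],[0,0,0],[0,0,0],[0,0,0],[0,0,0],[0,0,0],[0,0,0],[0,0,0]], "claw": [0,0,0,0,0,0,0,0,0,0]}}

```text
clock: 6.07
position: [452.4, -19.3, 47.8]
tcp_rot: [-0.0, 0.707, 0.707, -0.0]
wrist_force: [1.7, 3.1, 2.9]
grip_width: 0.3
gripper_force: 1.9
```

Run:
```python
from h import *
f=env.grab_frame("scene");s=env.state();print(s["position"],s["wrist_force"],s["clock"])
v=f["pixels"][:,:,::-1].copy();x=[541,-55,.056]
q=np.array([proj(f,(x[0]+120*np.cos(a),x[1]+120*np.sin(a),24)) for a in np.linspace(0,6.28,80)]);cv2.polylines(v,[np.int32(q)],True,(0,200,0),1)
cv2.imwrite("pics/s3.png",cv2.resize(v[160:250,250:350],None,fx=5,fy=5))
```

```text
[452.19331854 -19.81765132  47.78811763] [0.52564401 1.3839697  2.70717252] 6.1167
```

View pics/s3.png

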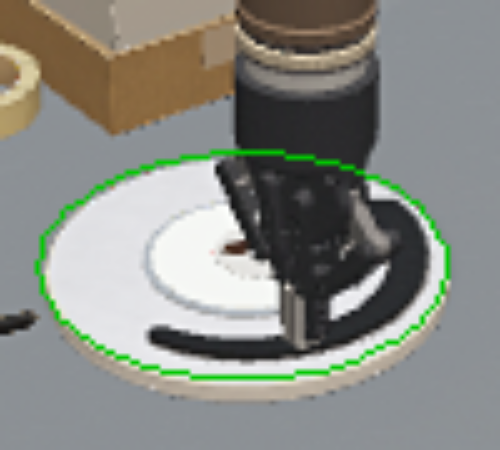

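The rim still matches the green outline, so the base has not moved. The tips are on the strip at crop (305,335). Continue.

Emit:
{"api": "move_arm", "payload": {"translation": [[-0.004,-0.0015,0],[-0.004,-0.0015,0],[-0.0035,-0.001,0],[-0.0045,-0.001,0],[-0.004,-0.001,0],[-0.004,-0.0005,0],[-0.004,0,0],[-0.004,-0.0005,0],[-0.0045,0,0],[-0.004,0,0]], "delta_rot": [[0,0,0],[0,0,0],[0,0,0],[0,0,0],[0,0,0],[0,0,0],[0,0,0],[0,0,0],[0,0,0],[0,0,0]], "claw": [0,0,0,0,0,0,0,0,0,0]}}

```text
clock: 6.95
position: [445.7, -59.9, 47.9]
tcp_rot: [-0.0, 0.707, 0.707, -0.0]
wrist_force: [-0.1, 2.6, 3.3]
grip_width: 0.3
gripper_force: 1.9
```

Emit:
{"api": "move_arm", "payload": {"translation": [[-0.004,0.0005,0],[-0.0045,0.0005,0],[-0.004,0.0005,0],[-0.004,0.001,0],[-0.004,0.001,0],[-0.004,0.0015,0],[-0.004,0.001,0],[-0.0035,0.0015,0],[-0.004,0.002,0],[-0.0035,0.002,0]], "delta_rot": [[0,0,0],[0,0,0],[0,0,0],[0,0,0],[0,0,0],[0,0,0],[0,0,0],[0,0,0],[0,0,0],[0,0,0]], "claw": [0,0,0,0,0,0,0,0,0,0]}}

```text
clock: 7.78
position: [457.3, -99.4, 47.9]
tcp_rot: [-0.0, 0.707, 0.707, -0.0]
wrist_force: [-1.5, 2.6, 3.9]
grip_width: 0.2
gripper_force: 1.9
```

Emit:
{"api": "move_arm", "payload": {"translation": [[-0.0035,0.002,0],[-0.0035,0.002,0],[-0.0035,0.0025,0],[-0.0035,0.0025,0],[-0.003,0.0025,0],[-0.003,0.003,0],[-0.003,0.0025,0],[-0.003,0.003,0],[-0.0025,0.0035,0],[-0.003,0.003,0]], "delta_rot": [[0,0,0],[0,0,0],[0,0,0],[0,0,0],[0,0,0],[0,0,0],[0,0,0],[0,0,0],[0,0,0],[0,0,0]], "claw": [0,0,0,0,0,0,0,0,0,0]}}

```text
clock: 8.62
position: [484.3, -130.8, 47.9]
tcp_rot: [-0.0, 0.707, 0.707, -0.0]
wrist_force: [-1.7, 1.2, 4.2]
grip_width: 0.1
gripper_force: 1.9
```

Run:
```python
from h import *
f=env.grab_frame("scene");s=env.state();print(s["position"],s["wrist_force"],s["clock"])
v=f["pixels"][:,:,::-1].copy();x=[541,-55,.056]
q=np.array([proj(f,(x[0]+120*np.cos(a),x[1]+120*np.sin(a),24)) for a in np.linspace(0,6.28,80)]);cv2.polylines(v,[np.int32(q)],True,(0,200,0),1)
cs=cv2.findContours(render(f,x),0,1)[0];cv2.drawContours(v,cs,-1,(0,0,255),1)
cv2.imwrite("pics/s4.png",cv2.resize(v[160:250,250:350],None,fx=5,fy=5))
```

```text
[ 485.24950065 -131.49156672   48.21459686] [-0.91491992  0.01120339  4.47233664] 8.6667
```

View pics/s4.png

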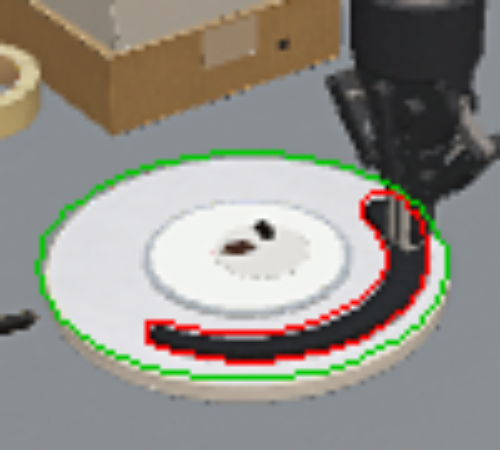

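The strip is sunk and the base and dish have not moved. The tips at crop (402,235) are near the wide end. Last segment, then hold.

Emit:
{"api": "move_arm", "payload": {"translation": [[-0.002,0.0035,0],[-0.0025,0.0035,0],[-0.002,0.0035,0],[-0.002,0.0035,0],[-0.002,0.004,0],[-0.0015,0.0035,0],[-0.0015,0.004,0],[-0.001,0.004,0],[-0.0015,0.004,0],[-0.0005,0.004,0]], "delta_rot": [[0,0,0],[0,0,0],[0,0,0],[0,0,0],[0,0,0],[0,0,0],[0,0,0],[0,0,0],[0,0,0],[0,0,0]], "claw": [0,0,0,0,0,0,0,0,0,0]}}

```text
clock: 9.5
position: [521.9, -147.3, 48.0]
tcp_rot: [0.0, 0.707, 0.707, -0.0]
wrist_force: [-2.8, 1.0, 3.3]
grip_width: 0.2
gripper_force: 1.8
```

Emit:
{"api": "move_arm", "payload": {"translation": [[0,0,0],[0,0,0],[0,0,0],[0,0,0],[0,0,0],[0,0,0]], "delta_rot": [[0,0,0],[0,0,0],[0,0,0],[0,0,0],[0,0,0],[0,0,0]], "claw": [0,0,0,0,0,0]}}

```text
clock: 10.0
position: [522.8, -147.5, 48.6]
tcp_rot: [0.001, 0.707, 0.707, 0.001]
wrist_force: [2.1, -1.1, 3.0]
grip_width: -0.1
gripper_force: 1.7
```

Run:
```python
from h import *
f=env.grab_frame("scene");s=env.state();print(s["position"],s["wrist_force"],s["clock"])
x=fit(f,[541,-55,.056],None);print(x.x,marks(x.x)[4],x.fun)
v=f["pixels"][:,:,::-1].copy()
cs=cv2.findContours(render(f,x.x),0,1)[0];cv2.drawContours(v,cs,-1,(0,0,255),1)
cv2.imwrite("pics/s5.png",cv2.resize(v[160:250,250:350],None,fx=5,fy=5))
```

```text
[ 522.77985337 -147.46554538   48.55756036] [ 2.88309897 -0.93754646  3.77466662] 10.05
[ 5.38965424e+02 -5.40841419e+01  9.64647681e-02] [ 523.33009593 -147.78865906] 34.1309814453125
```

View pics/s5.png

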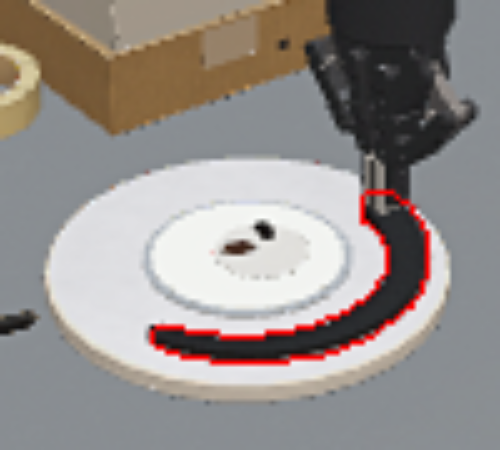

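The tips are at crop (378,205), on the wide end and within a few mm of mark4. The force is about 3.5 N and the base is in place, so I hand in.

```bash
python3 -c "
from bench import env
print(env.close_job())"
```

```text
the job is handed in; nothing more can be done
None
```

The closed fingertips slid along the strip from the narrow to the wide end and are holding the wide end down with about 3–4 N; the base looked unmoved in the last picture, and the job is handed in (no verdict was returned).

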